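# Refit the rinsed filter tube in the dust bin and latch the flap

### The arm

A 6-joint arm with a two-finger parallel gripper is mounted at the origin on the work surface. World frame = base frame: x ahead of the robot, y to its left, z up, the work surface at z = 0. Lengths are in mm, angles in rad, forces in N, time in s.
With the tool pointing down it reaches from about 425 to 925 mm from the base axis. Payload 12.5 kg.
Tool frame: the origin (TCP) lies at the very end of the fingers, on their centre line; the grasp point (between the pads) lies tcp_to_grasp behind it (tcp_to_grasp is the distance from the TCP to the grasp point, in mm); z points along the fingers, y is the direction in which the jaws open and shut (so a half turn about z gives the same grasp; the last joint's range is limited). The gripper opens to 85 mm and grips with 20 to 120 N. Pads are 22 mm wide; open, the fingers measure 114 mm over their backs; the gripper's body (76 mm by 85 mm) begins 54 mm behind the grasp point. The pads swing forward as they close: fully open they stand 13 mm farther back than shut.
Start: joints at [1.058, 0.491, 1.559, -0, 1.092, -0.106], TCP at [247.282, 574.022, 195.227] pointing down, gripper open.
Joint ranges: [-3.1, 3.1], [-0.84, 2.19], [0.05, 2.79], [-1.13, 4.28], [0.06, 2.93], [-2.69, 2.69]. Speed limits (rad/s): [2.22, 2.22, 2.79, 3.14, 3.14, 3.14].

### API

Orientations are given as a unit quaternion [x, y, z, w].
In Python, from workcell import * gives the robot as it stands.
- The arm moves only by the shell command python3 -m inch 'ROWS' [FORCE]. ROWS is JSON, a list of rows, each a list of 5 numbers: the shift along the tool's x, y, z in mm, then the turn about the tool's z in degrees, then the finger opening in mm, from 0 to 85.4. A call has 1 to 20 rows; each row is the pose to reach, as a shift and turn from the pose commanded when the call began, along the tool's axes at that moment; what a row does not reach only later rows make up. A row lasts 1/10 s, in which the tool goes at most 50 mm and 8.59 degrees, less where a joint would pass 70% of its speed; a pose out of reach is approached as far as the arm can. A call with a gripper value outside its range is refused whole. The fingers move at their own pace and stop on an object; FORCE is the grip in N (left out, the last holds). Time passes only in rows, so rows that repeat a pose let the fingers close. It gives the time, the measured TCP pose, the force and the opening at its end, in the units of the state.
- get_obs(): the state, without advancing time (a new reading comes with each control period).
- camera(name): name is "scene" or "top" or "wrist"; returns a dict with "image" (480x640x3 uint8, red, green, blue), "fx", "fy", "cx", "cy" (pixels), "position" and "rotation" of the camera in the world; the wrist camera has in their place "mount" (4x4, takes a point from camera to tool coordinates, whose origin is the TCP and whose axes are the flange's). Camera axes: x right, y down, z forward; pixel columns grow to the right and rows downward; lengths in mm; the calibration is good to about 2 mm. A picture is of the moment at which its call begins: read the wrist's pose just before it. There is no depth.
- sign_off(): hands the job in, once; it reports no verdict.
The state is a dict: "time_s": time; "q": joint angles; "dq": joint speeds; "joint_efforts": joint torques, N m; "ee_pos": TCP position; "tool_rot": TCP orientation; "contact_force": force on the tool from outside, world axes, zero at the start; "moment": the same for the moment, N m; "grip_width": opening from 0.0 (shut) to 1.0 (fully open).
Only numpy, scipy, OpenCV 4.12 (cv2) and the standard library are available. Lean on these libraries where they do the work, as an engineer would, in place of code of your own. Each camera call takes 0.05 s, during which the arm holds its last target.

### The job

The dust bin stands bottom up with its flap open. Take the shorter of the two rinsed filter tubes from the steel tray, push it into the white collet inside the bin, past the stiff seal until it bottoms, and let go; then swing the bin's flap over and press it down until the spring latch snaps. Leave the longer tube and everything else where it is.

Things in the scene. Friction and masses are not known exactly. Their poses are not given: they have to be found in the camera images.
- tube_center (a point): centre (half-way up, on the axis) of the shorter filter tube, the one to fit: upright aluminium tube with a dark mesh band, 28 mm diameter, 104 mm long, 110 g (varies), chamfered foot (23 mm diameter at the very end); z axis points up along it. It stands free on the floor of the steel tray.
- tube_foot (a point): centre of the underside of the shorter tube, 52 mm below its centre. Fully home it is 12 mm above the worktop (tube centre 6 mm above the collet's mouth, top 116 mm above the worktop); standing on the untouched seal it is 18 mm higher and the tube blocks the flap
- long_tube_center (a point): centre (half-way up) of the longer tube: same look and diameter, 140 mm long, stands on the same tray; belongs to another machine, leave it
- tray: stainless steel tray, fixed, 200 (x) by 280 (y) mm, walls 16 mm high, floor 3 mm thick; origin at the centre of its underside on the worktop
- bin: transparent dust bin standing bottom up in a fixed black cradle; it does not move. Outside 146 mm (its x) by 136 mm (its y), rim 120 mm above the worktop, walls 3 mm, open at the top. Origin at the centre of its underside. The flap is hinged on the +y rim and the latch is on the -y rim (bin's own axes).
- collet_mouth (a point): centre of the mouth of the upright white collet in the middle of the bin, 58 mm above the worktop, axes as the bin's. The mouth is a funnel, 41 mm wide at the top and narrowing over 13 mm to a bore of 31 mm. The seal's top lies 28 mm below the mouth and moves 18 mm down to the stop, 46 mm below the mouth.
- seal (a joint): how far the collet's seal has been pushed down (m): 0 untouched, 0.018 bottomed. It slides against about 9 N of friction and stays where it is left; a tube's own weight does not move it.
- flap (a joint): angle of the bin's flap (rad): 0 closed and latched, about 0.08 lying on the latch but not snapped in, 1.57 upright, 2.0 the stop. It starts upright or leaning a little back. Stiff hinge (0.12 N m): it stays where it is left. The latch needs about 5 N pressed down near the free edge, right down to angle 0.
- flap_hinge (a point): middle of the flap's hinge line, 70 mm towards the bin's +y from its centre and 123.5 mm above the worktop. The hinge line runs along the bin's x; this frame turns with the flap: -y points to the free edge, z is the flap's outer face (up when closed)
- flap_edge (a point): middle of the flap's free edge, 142 mm from the hinge line. The flap is a clear panel with a grey frame, 146 mm along the hinge by 142 mm, 5 mm thick (frame 6 mm); its mid-plane passes through the hinge and edge points. A small steel bar beyond the edge snaps under the latch's nose.
- ring: bystander: black rubber ring lying in the tray, 48 mm diameter, 10 mm high; origin under its centre
- roller: bystander: black roller brush head, 36 mm thick and 214 mm long along its y, lying on the worktop; origin under its centre
- cup: bystander: white mug, 80 mm diameter, 85 mm high; origin under its centre
- brush: bystander: hand brush lying flat beyond the bin; origin under its middle

How it is judged:
By the outcome, as a careful person would: the job done as asked, in the order asked, and still so for the second after the job is handed in, with the robot touching nothing.
It also fails if it takes over 56 s, if anything falls off the work surface, if the arm or the gripper's body presses on something with over 40 N, if the wrist force passes 120 N, or if a joint passes its speed limit or range.

## Working session

There is one attempt and no reset: what is moved stays moved. The work goes in short steps, Python scripts to look and compute and a shell command to move; the robot and the scene stay as the last step left them, time stands still between calls to the robot, and variables do not carry over. Pictures are saved under pics/ and viewed, and the job is handed in when it is done.

```bash
ls; mkdir -p pics; python3 - <<'E'
from workcell import *
import cv2,numpy as np
o=get_obs();print(o)
try: print(tcp_to_grasp)
except Exception as e: print(e)
for n in("scene","top","wrist"):
    c=camera(n);cv2.imwrite(f"pics/{n}0.png",c["image"][:,:,::-1])
    print(n,{k:np.round(v,3).tolist() for k,v in c.items() if k!="image"})
E
```

```text
pics
{'time_s': 0.0, 'q': array([ 1.05844762e+00,  4.91549189e-01,  1.55944606e+00, -5.07590782e-06,
        1.09167538e+00, -1.05607179e-01]), 'dq': array([-7.98989768e-04, -1.07568190e-03,  5.72633436e-04, -2.52822722e-04,
       -1.67518387e-03,  4.40406464e-05]), 'joint_efforts': array([-6.04631041e-04, -6.18458462e+01, -2.61594647e+01, -6.95672588e-05,
        4.02703299e-03, -3.73813032e-05]), 'ee_pos': array([247.11959405, 573.79081963, 194.635363  ]), 'tool_rot': array([ 2.01970593e-01,  9.79391438e-01, -5.14150568e-04, -1.61753873e-04]), 'contact_force': array([-0.01143971, -0.11609711,  0.1399566 ]), 'moment': array([-0.01938331, -0.00933565,  0.03221199]), 'grip_width': 0.9967831416256435}
18.700000000000003
scene {'fx': 510.266, 'fy': 510.266, 'cx': 308.999, 'cy': 236.637, 'position': [1109.984, -701.195, 734.33], 'rotation': [0.848, 0.257, -0.127, -0.447]}
top {'fx': 623.739, 'fy': 623.739, 'cx': 323.105, 'cy': 226.175, 'position': [368.615, 55.997, 1454.521], 'rotation': [-0.694, 0.714, -0.061, 0.07]}
wrist {'fx': 408.508, 'fy': 408.508, 'cx': 312.271, 'cy': 233.948, 'mount': [[-0.0, -0.962, -0.273, 70.391], [1.0, -0.0, 0.001, 1.643], [-0.001, -0.273, 0.962, -178.449], [0.0, 0.0, 0.0, 1.0]]}
```

View pics/scene0.png

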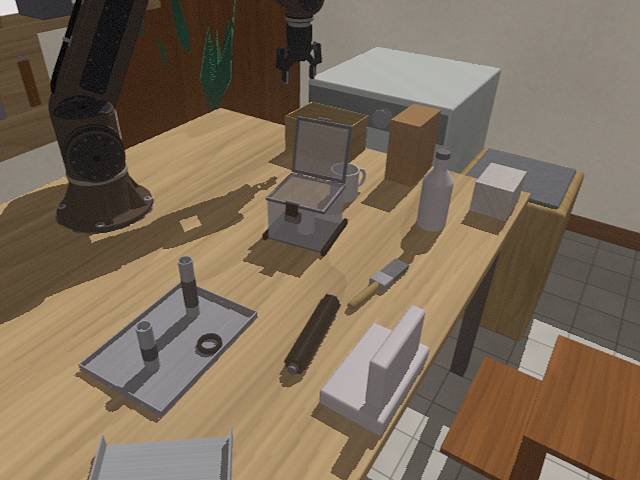

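View pics/top0.png

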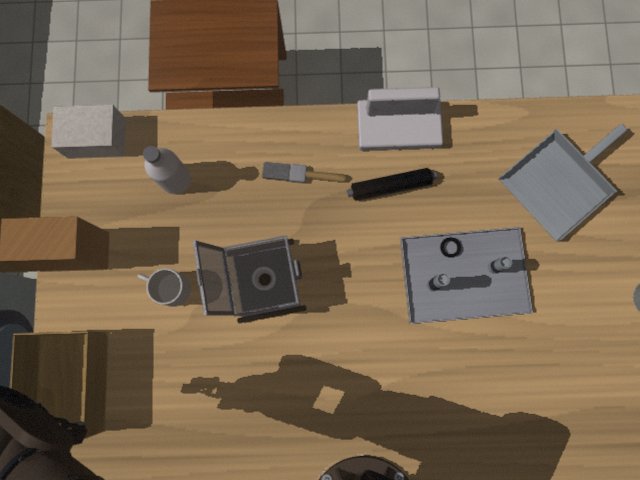

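View pics/wrist0.png

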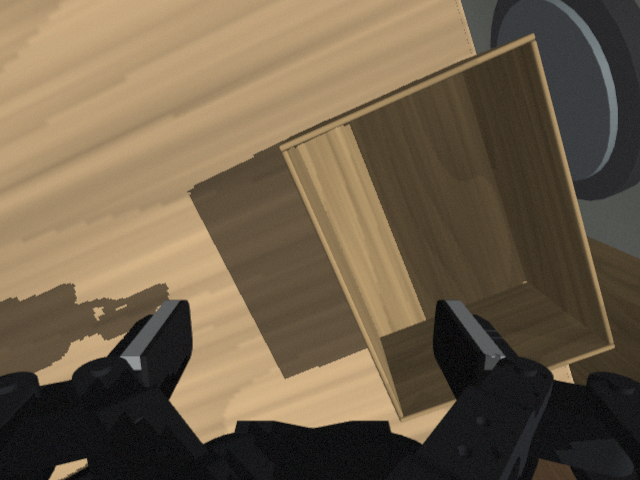

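```bash
cat > h.py <<'E'
from workcell import *
import cv2,numpy as np
from scipy.spatial.transform import Rotation as R
def cam(n):
    o=get_obs() if n=="wrist" else None
    c=camera(n)
    if n=="wrist":
        M=np.array(c["mount"]);Rt=R.from_quat(o["tool_rot"]).as_matrix()
        c["P"]=Rt@M[:3,3]+o["ee_pos"];c["R"]=Rt@M[:3,:3]
    else:
        c["P"]=np.array(c["position"]);r=np.array(c["rotation"])
        c["R"]=R.from_quat(r).as_matrix() if r.size==4 else r
    return c
def ray(c,u,v):
    d=c["R"]@np.array([(u-c["cx"])/c["fx"],(v-c["cy"])/c["fy"],1]);return c["P"],d/np.linalg.norm(d)
def onz(c,u,v,z):
    p,d=ray(c,u,v);return p+d*(z-p[2])/d[2]
def proj(c,X):
    q=c["R"].T@(np.array(X,float)-c["P"]);return np.array([c["fx"]*q[0]/q[2]+c["cx"],c["fy"]*q[1]/q[2]+c["cy"]])
def zoom(c,x0,y0,x1,y1,k,name):
    im=c["image"][y0:y1,x0:x1,::-1];cv2.imwrite("pics/"+name,cv2.resize(im,None,fx=k,fy=k,interpolation=cv2.INTER_CUBIC))
E
python3 - <<'E'
from h import *
t=cam("top");s=cam("scene")
print(onz(t,263,280,60),onz(t,440,283,100),onz(t,503,265,100))
for uv in((440,281),(503,263)):
  for L in(104,140):
    p=onz(t,*uv,3+L);print(uv,L,p.round(),"scene top",proj(s,p).round(1),"foot",proj(s,[p[0],p[1],3]).round(1))
zoom(t,180,220,340,340,5,"tz_bin.png");zoom(t,395,220,545,330,5,"tz_tray.png")
zoom(s,240,100,380,260,3.7,"sz_bin.png");zoom(s,70,240,270,420,3,"sz_tray.png")
E
```

```text
[513.24844587 208.31734352  60.        ] [ 491.53389807 -179.92780027  100.        ] [ 526.72032679 -318.92820332  100.        ]
(440, 281) 104 [ 495. -179.  107.] scene top [187.5 274.3] foot [193.6 313.8]
(440, 281) 140 [ 492. -173.  143.] scene top [186.2 257.3] foot [194.5 311.4]
(503, 263) 104 [ 530. -317.  107.] scene top [145.  323.3] foot [154.6 364.3]
(503, 263) 140 [ 526. -307.  143.] scene top [144.2 303.5] foot [157.  359.8]
```

```bash
python3 -m inch 2>&1 | head -5
```

```text
invalid input
```

View pics/tz_bin.png

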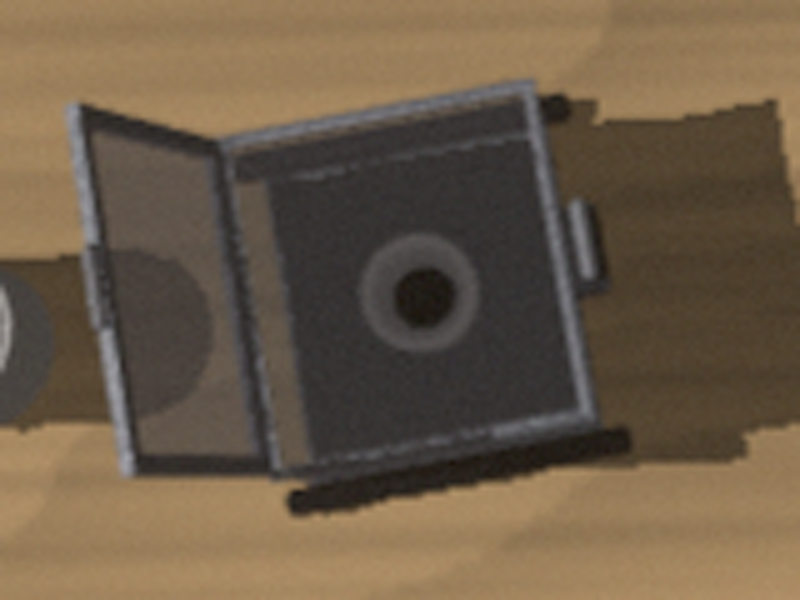

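View pics/tz_tray.png

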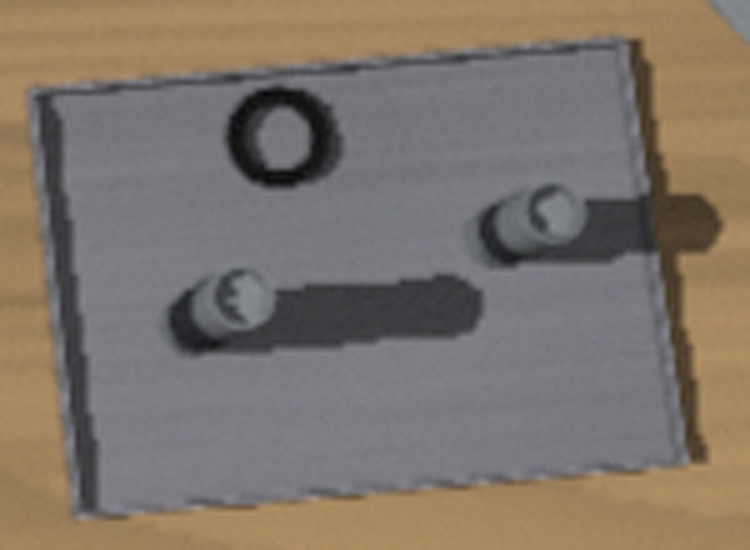

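View pics/sz_bin.png

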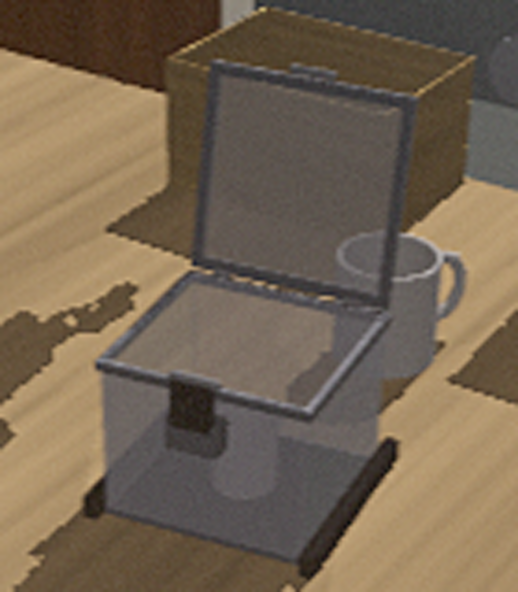

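View pics/sz_tray.png

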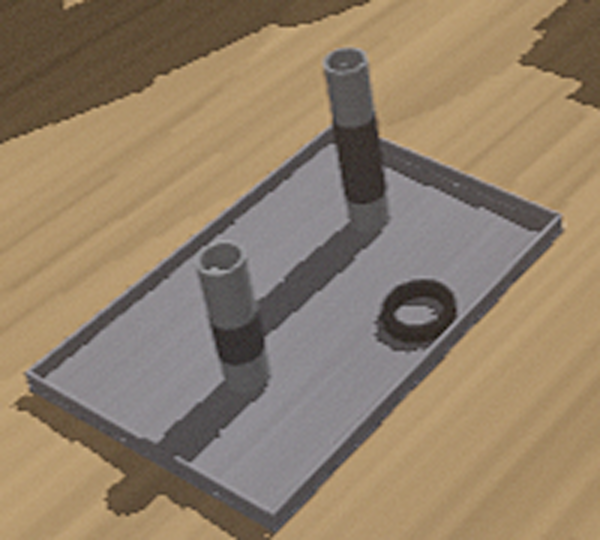

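```bash
python3 - <<'E'
from h import *
t=cam("top");s=cam("scene")
def tri(a,b,uva,uvb):
    p,d=ray(a,*uva);q,e=ray(b,*uvb)
    A=np.stack([d,-e],1);k=np.linalg.lstsq(A,q-p,rcond=None)[0]
    x,y=p+d*k[0],q+e*k[1];return ((x+y)/2).round(1),np.linalg.norm(x-y).round(1)
print("short top",onz(t,506.4,262.6,107),onz(s,144.3,325.7,107),tri(t,s,(506.4,262.6),(144.3,325.7)))
print("long top",onz(t,395+243/5,220+298/5,143),onz(s,70+347/3,240+62/3,143))
print("collet",onz(t,264,278.4,58))
C=[onz(t,180+u/5,220+v/5,120)[:2] for u,v in((220,143),(533,85),(597,420),(275,470))]
C=np.array(C);print("corners",C.round(1),"mean",C.mean(0))
for i in range(4):
  d=C[(i+1)%4]-C[i];print(np.linalg.norm(d).round(1),np.degrees(np.arctan2(d[1],d[0])).round(1))
print("cup",onz(t,167,287,85))
# flap edge corners tri
print(tri(t,s,(180+72/5,220+105/5),(240+412/3.7,100+97/3.7)),tri(t,s,(180+128/5,220+472/5),(240+213/3.7,100+64/3.7)))
print(R.from_quat(get_obs()["tool_rot"]).as_matrix().round(3))
E
```

```text
short top [ 530.90548109 -324.73666784  107.        ] [ 533.71032132 -322.11637172  107.        ] (array([ 532.1, -323.3,  106.8]), np.float64(3.8))
long top [ 494.54766153 -180.41498087  143.        ] [ 498.43302583 -180.9199279   143.        ]
collet [516.99078591 206.25287517  58.        ]
corners [[577.6 285.8]
 [599.1 149.6]
 [453.6 124.7]
 [436.4 262. ]] mean [516.68188108 205.51076888]
137.9 -81.1
147.6 -170.3
138.4 97.2
143.3 9.5
cup [501.31093184 417.4431695   85.        ]
(array([570.9, 318.2, 261.9]), np.float64(2.8)) (array([429.8, 296.5, 258.7]), np.float64(0.9))
[[-0.918  0.396 -0.   ]
 [ 0.396  0.918 -0.   ]
 [ 0.    -0.    -1.   ]]
```

```bash
python3 -m inch '[[0,0,-50,0,85],[0,0,-100,0,85],[0,0,-135,-8,85],[-416,-174,-135,-16,85],[-416,-174,-135,-24,85],[-416,-174,-135,-31,85],[-416,-174,-135,-31,85],[-416,-174,-135,-31,85],[-416,-174,-135,-31,85],[-416,-174,-135,-31,85],[-416,-174,-135,-31,85],[-416,-174,-135,-31,85],[-416,-174,-135,-31,85],[-416,-174,-135,-31,85]]' 40; python3 - <<'E'
from h import *
o=get_obs();print(o["ee_pos"].round(1),o["q"].round(2));print(R.from_quat(o["tool_rot"]).as_matrix().round(4))
E
```

```text
time_s: 1.75
ee_pos: [561.0, 248.6, 329.8]
tool_rot: [-0.066, 0.998, 0.0, -0.0]
contact_force: [0.6, 1.4, -1.0]
grip_width: 0.991
[561.  248.6 329.8] [ 0.31  0.38  1.39  0.    1.38 -1.39]
[[-9.913e-01 -1.316e-01 -8.000e-04]
 [-1.316e-01  9.913e-01 -0.000e+00]
 [ 8.000e-04  1.000e-04 -1.000e+00]]
```

```bash
python3 - <<'E'
from h import *
w=cam("wrist");np.savez("w1.npz",**{k:np.array(w[k]) for k in("P","R","fx","fy","cx","cy","image")});zoom(w,0,0,640,480,1.25,"w1.png");print(proj(w,[517,206,58]))
E
```

```text
[275.93294452 137.30047898]
```

View pics/w1.png

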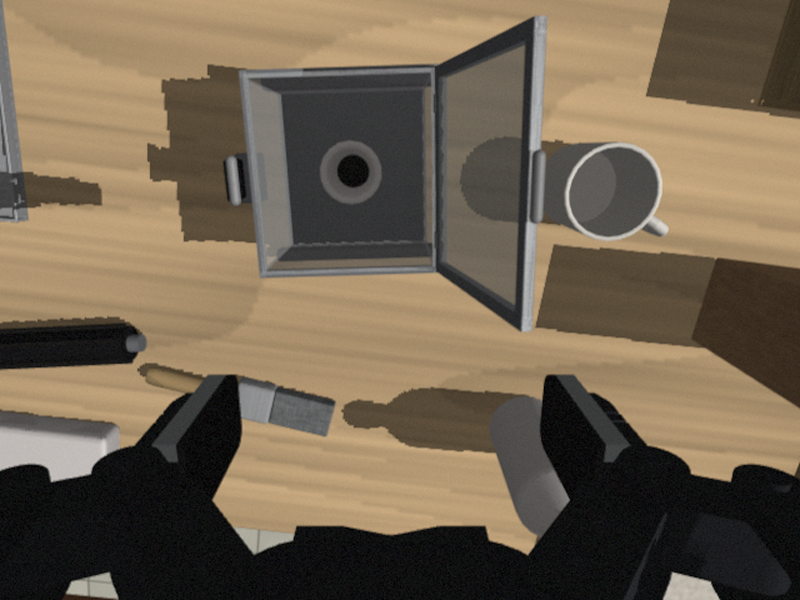

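The wrist view shows the bin from above: the collet mouth at about (351,172), the rim corners at (243,71), (436,66), (436,272) and (262,275), and the flap leaning back (1.25x scaled pixels).

```bash
python3 - <<'E'
from h import *
w=dict(np.load("w1.npz"))
g=cv2.cvtColor(w["image"],cv2.COLOR_RGB2GRAY)
roi=g[105:170,250:312];m=((roi>75)&(roi<130)).astype(np.uint8);print(roi[32,::4],)
cs,_=cv2.findContours(m,cv2.RETR_EXTERNAL,cv2.CHAIN_APPROX_NONE)
c=max(cs,key=cv2.contourArea);e=cv2.fitEllipse(c);print(e,cv2.contourArea(c))
u,v=e[0][0]+250,e[0][1]+105
print(u,v,onz(w,u,v,58), onz(w,280.8,137.6,58))
C=np.array([onz(w,a/1.25,b/1.25,120)[:2] for a,b in((243,71),(436,66),(436,272),(262,275))])
print(C.round(1),C.mean(0))
for i in range(4):
  d=C[(i+1)%4]-C[i];print(np.linalg.norm(d).round(1),np.degrees(np.arctan2(d[1],d[0])).round(1))
E
python3 -m inch '[[0,-200,0,0,85],[0,-200,0,0,85],[0,-200,0,0,85],[0,-200,0,0,85],[104,-562,0,0,85],[104,-562,0,0,85],[104,-562,0,0,85],[104,-562,0,0,85],[104,-562,0,0,85],[104,-562,0,0,85],[104,-562,0,0,85],[104,-562,100,0,85],[104,-562,100,0,85],[104,-562,100,0,85],[104,-562,100,0,85],[104,-562,100,0,85],[104,-562,100,0,85]]'
```

```text
[52 57 96 83 78 23 10 15 20 12 11 23 82 93 57 57]
((30.15528678894043, 32.27061462402344), (48.049354553222656, 50.02888870239258), 160.64483642578125) 1886.0
280.15528678894043 137.27061462402344 [516.37382301 210.48935049  58.        ] [516.62542199 211.21343454  58.        ]
[[454.4 132.4]
 [433.3 266.5]
 [580.2 289.6]
 [600.4 155. ]] [517.10454781 210.87471655]
135.7 98.9
148.7 9.0
136.1 -81.5
147.8 -171.2
time_s: 3.5
ee_pos: [533.8, -320.7, 232.8]
tool_rot: [-0.068, 0.998, -0.001, 0.002]
contact_force: [-0.7, -0.5, -0.0]
grip_width: 1.0
```

```bash
python3 - <<'E'
from h import *
w=cam("wrist");o=get_obs();print(o["ee_pos"].round(1));np.savez("w2.npz",**{k:np.array(w[k]) for k in("P","R","fx","fy","cx","cy","image")});zoom(w,0,0,640,480,1.25,"w2.png");print(proj(w,[532,-323,107]),proj(w,[532,-323,3]))
E
```

```text
[ 533.5 -320.8  232.4]
[307.01559852 209.05957162] [308.38243108 186.48433142]
```

View pics/w2.png

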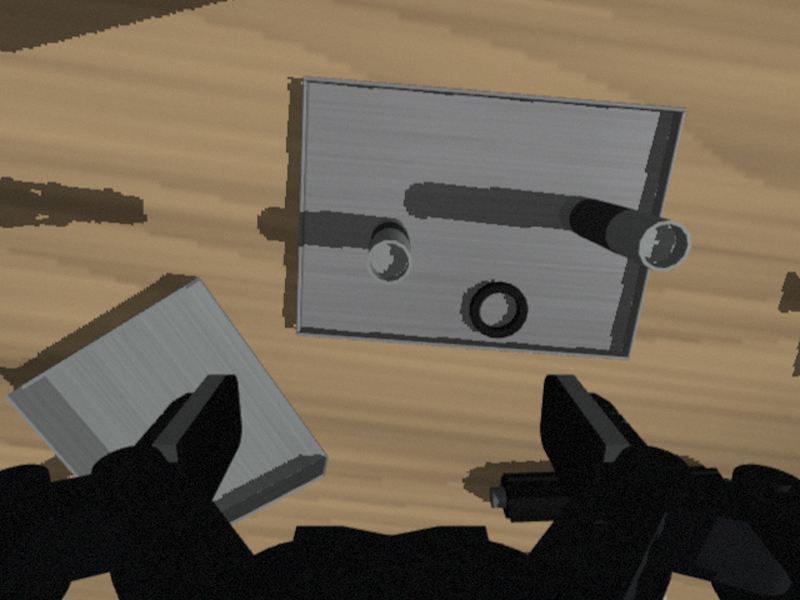

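The short tube's top is at about (389,261) in the 1.25x view. The long one is at (664,245) and its 140 mm is out of the way.

```bash
python3 - <<'E'
from h import *
w=dict(np.load("w2.npz"));p=onz(w,389.5/1.25,261/1.25,107);print(p)
o=get_obs();print((R.from_quat(o["tool_rot"]).as_matrix().T@(np.array([p[0],p[1],80-18.7])-o["ee_pos"])).round(1))
E
```

```text
[ 531.3278838 -319.5690314  107.       ]
[  2.4   1.9 171.1]
```

```bash
python3 -m inch '[[2,2,45,0,85],[2,2,90,0,85],[2,2,130,0,85],[2,2,155,0,85],[2,2,170,0,85],[2,2,170,0,85],[2,2,170,0,85],[2,2,170,0,60],[2,2,170,0,40],[2,2,170,0,10],[2,2,170,0,10],[2,2,170,0,10],[2,2,170,0,10],[2,2,170,0,10]]' 40; python3 - <<'E'
from h import *
w=cam("wrist");zoom(w,0,0,640,480,1,"w3.png");print(get_obs()["grip_width"]*85.4)
E
```

```text
time_s: 4.95
ee_pos: [530.8, -319.8, 60.8]
tool_rot: [-0.067, 0.998, -0.0, 0.001]
contact_force: [-0.5, -0.1, 6.2]
grip_width: 0.307
25.78486679394076
```

View pics/w3.png

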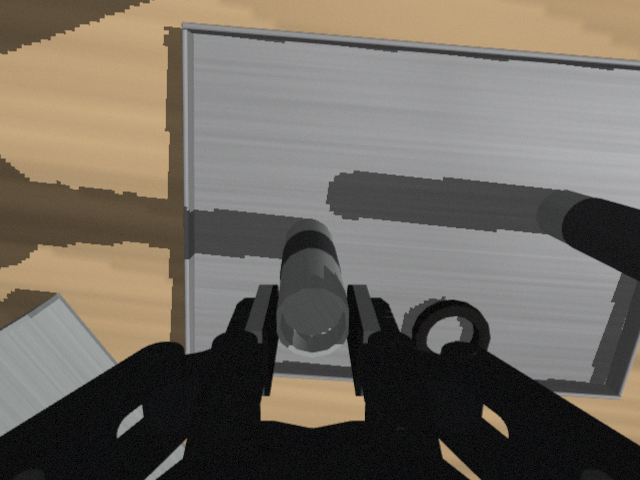

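```bash
python3 -m inch '[[0,0,0,0,10],[0,0,0,0,10],[0,0,0,0,10],[0,0,-20,0,10],[0,0,-60,0,10],[0,0,-60,0,10],[0,0,-60,0,10]]' 40; python3 - <<'E'
from h import *
w=cam("wrist");zoom(w,0,0,640,480,1,"w4.png");print(get_obs()["grip_width"]*85.4);s=cam("scene");zoom(s,70,200,290,420,2.7,"s4.png")
E
```

```text
time_s: 5.7
ee_pos: [530.4, -319.6, 120.6]
tool_rot: [-0.067, 0.998, -0.0, 0.0]
contact_force: [0.3, -0.3, -1.9]
grip_width: 0.299
25.61244713671073
```

View pics/w4.png

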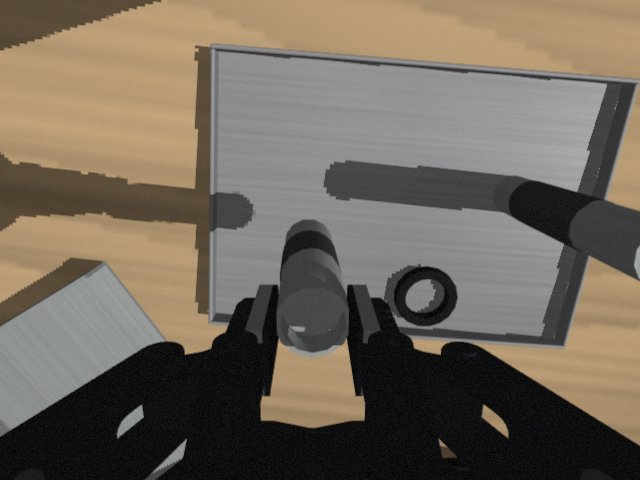

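View pics/s4.png

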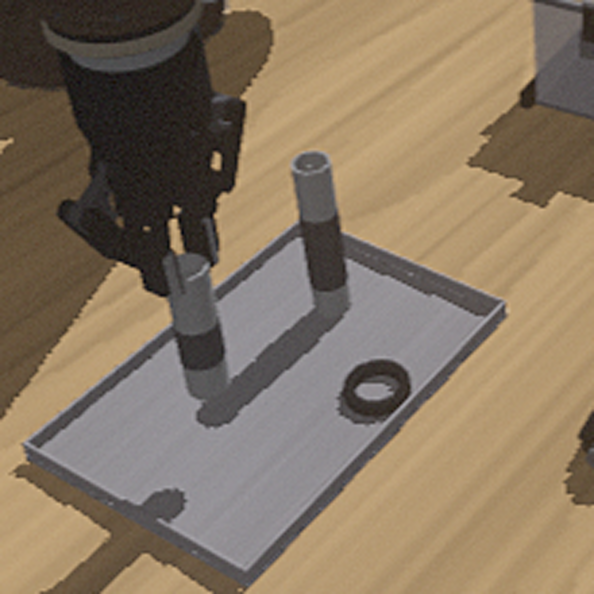

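```bash
python3 -m inch '[[0,0,-50,0,10],[0,0,-100,0,10],[0,0,-120,0,10],[0,0,-120,0,10],[-57,527,-120,0,10],[-57,527,-120,0,10],[-57,527,-120,0,10],[-57,527,-120,0,10],[-57,527,-120,0,10],[-57,527,-120,0,10],[-57,527,-120,0,10],[-57,527,-120,0,10],[-57,527,-120,0,10],[-57,527,-120,0,10],[-57,527,-120,0,10],[-57,527,-120,0,10],[-57,527,-120,0,10],[-57,527,-120,0,10],[-57,527,-120,0,10]]'; python3 - <<'E'
from h import *
o=get_obs();w=cam("wrist");zoom(w,0,0,640,480,1,"w5.png");np.savez("w5.npz",**{k:np.array(w[k]) for k in("P","R","fx","fy","cx","cy","image")});print(o["ee_pos"],o["grip_width"]*85.4,proj(w,[516.6,210.7,58]));s=cam("scene");zoom(s,220,60,400,260,2.9,"s5.png");np.savez("s5.npz",**{k:np.array(s[k]) for k in("P","R","fx","fy","cx","cy","image")})
E
```

```text
time_s: 7.7
ee_pos: [516.4, 209.2, 239.7]
tool_rot: [-0.066, 0.998, -0.0, -0.0]
contact_force: [0.6, 0.8, -1.2]
grip_width: 0.309
[516.39921758 209.21008502 239.69502312] 26.36226729270481 [311.26821149 198.85015941]
```

View pics/w5.png

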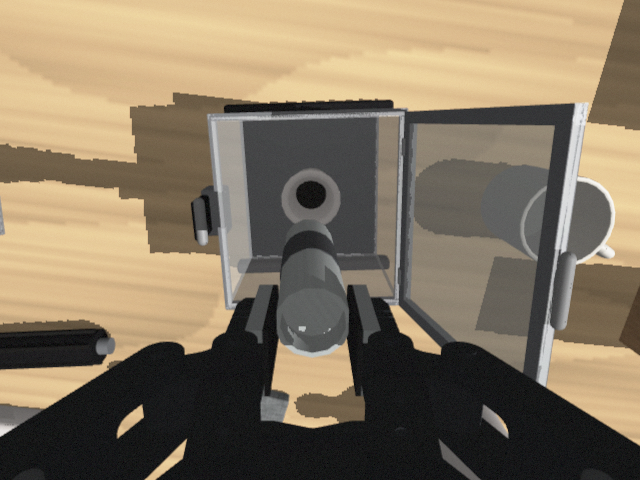

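View pics/s5.png

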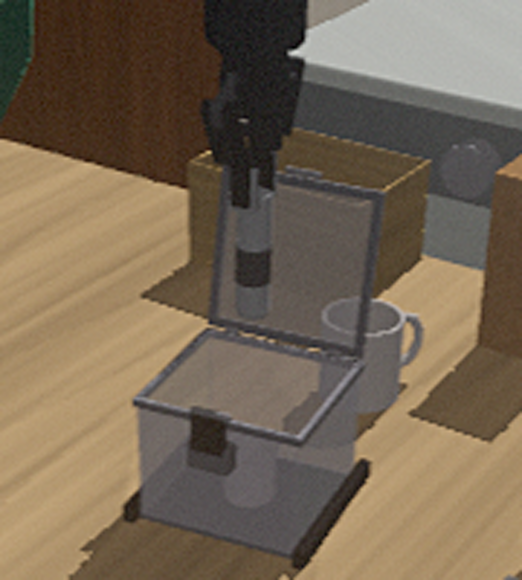

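```bash
python3 - <<'E'
from h import *
w=dict(np.load("w5.npz"));ee=np.array([516.4,209.2,239.7])
zoom(w,210,100,430,360,3,"w5z.png")
Rm=R.from_quat(get_obs()["tool_rot"]).as_matrix()
print("tube top tool",(Rm.T@(onz(w,313,321,239.7+46)-ee)).round(1))
g=cv2.cvtColor(w["image"],cv2.COLOR_RGB2GRAY)
roi=g[160:232,272:352];m=(roi<45).astype(np.uint8)
print(onz(w,310.5,196.5,58))
E
```

```text
tube top tool [ -0.8   2.3 -46. ]
[514.57835004 209.73945509  58.        ]
```

View pics/w5z.png

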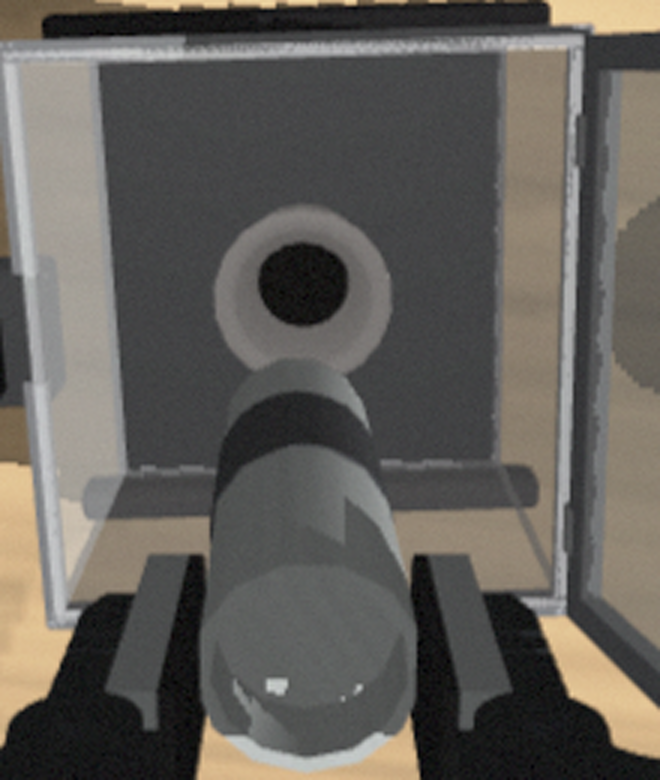

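```bash
python3 -m inch '[[1,-1,30,0,10],[1,-1,60,0,10],[1,-1,90,0,10],[1,-1,105,0,10],[1,-1,115,0,10],[1,-1,125,0,10],[1,-1,135,0,10],[1,-1,143,0,10],[1,-1,143,0,10]]' 80; python3 - <<'E'
from h import *
o=get_obs();w=cam("wrist");zoom(w,0,0,640,480,1,"w6.png");print(o["ee_pos"].round(1),o["grip_width"]*85.4,o["contact_force"])
E
```

```text
time_s: 8.7
ee_pos: [515.2, 209.1, 96.4]
tool_rot: [-0.067, 0.998, -0.0, -0.001]
contact_force: [-0.9, -0.7, -1.4]
grip_width: 0.282
[515.2 209.1  96.4] 24.106377720555802 [-0.87606086 -0.67420161 -1.36295654]
```

View pics/w6.png

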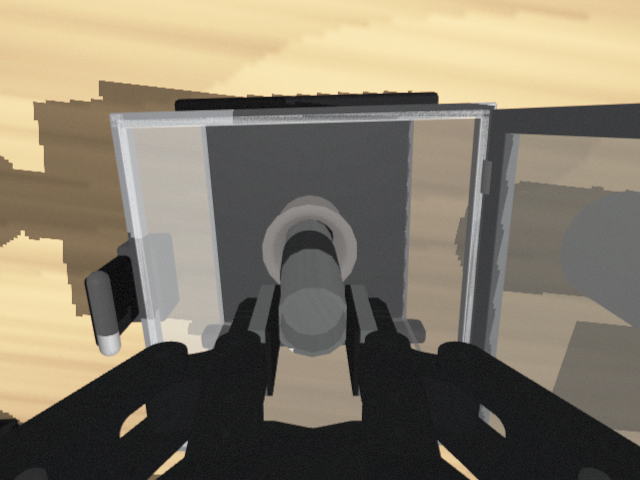

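The tube is inside the funnel without side forces. Now I'll push slowly.

```bash
python3 -m inch '[[0,0,5,0,10],[0,0,8,0,10],[0,0,11,0,10],[0,0,14,0,10],[0,0,17,0,10],[0,0,19,0,10],[0,0,19,0,10],[0,0,19,0,10]]'; python3 -m inch '[[0,0,2,0,10],[0,0,4,0,10],[0,0,6,0,10],[0,0,6,0,10]]'
```

```text
time_s: 9.55
ee_pos: [516.0, 209.4, 78.7]
tool_rot: [-0.067, 0.998, 0.0, 0.001]
contact_force: [-1.0, -0.4, 5.0]
grip_width: 0.283
time_s: 9.95
ee_pos: [516.0, 209.3, 72.7]
tool_rot: [-0.067, 0.998, 0.0, 0.001]
contact_force: [-0.1, -0.8, 4.8]
grip_width: 0.285
```

```bash
python3 -m inch '[[0,0,2,0,10],[0,0,3,0,10],[0,0,3,0,10]]';python3 -m inch '[[0,0,2,0,10],[0,0,2,0,10]]'
```

```text
time_s: 10.25
ee_pos: [516.2, 209.4, 69.9]
tool_rot: [-0.067, 0.998, 0.0, 0.001]
contact_force: [0.2, 0.5, 7.8]
grip_width: 0.283
time_s: 10.45
ee_pos: [517.6, 209.6, 69.7]
tool_rot: [-0.067, 0.998, 0.001, 0.003]
contact_force: [-0.7, -1.5, 23.4]
grip_width: 0.285
```

```bash
python3 -m inch '[[0,0,-2,0,10],[0,0,-2,0,45],[0,0,-2,0,45],[0,0,-2,0,45],[0,0,-2,0,45],[0,0,-2,0,45],[0,0,-40,0,45],[0,0,-80,0,45],[0,0,-120,0,45],[0,0,-150,0,45],[0,0,-150,0,45],[0,0,-150,0,45]]'; python3 - <<'E'
from h import *
o=get_obs();w=cam("wrist");zoom(w,0,0,640,480,1.25,"w7.png");np.savez("w7.npz",**{k:np.array(w[k]) for k in("P","R","fx","fy","cx","cy","image")})
for z in(116,134):print(z,proj(w,[515.9,210.3,z]))
s=cam("scene");zoom(s,220,60,400,260,2.9,"s7.png")
for z in(116,134):print(z,(proj(s,[516,208,z])-[220,60])*2.9)
E
```

```text
time_s: 11.65
ee_pos: [515.4, 209.2, 217.3]
tool_rot: [-0.067, 0.998, 0.0, 0.0]
contact_force: [-0.6, 0.4, -1.3]
grip_width: 0.525
116 [310.4811829  220.74265058]
134 [310.41922872 227.35831171]
116 [250.59371114 382.74958428]
134 [250.83548564 363.932526  ]
```

View pics/w7.png

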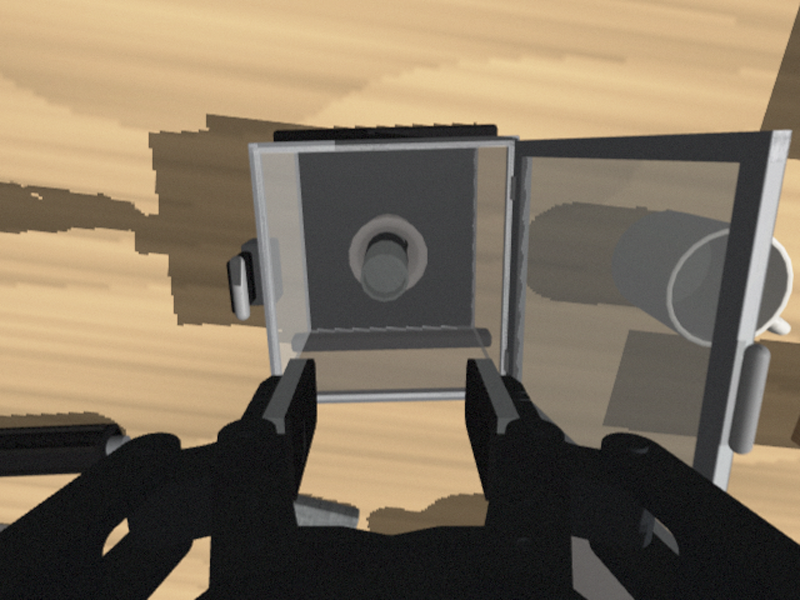

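View pics/s7.png

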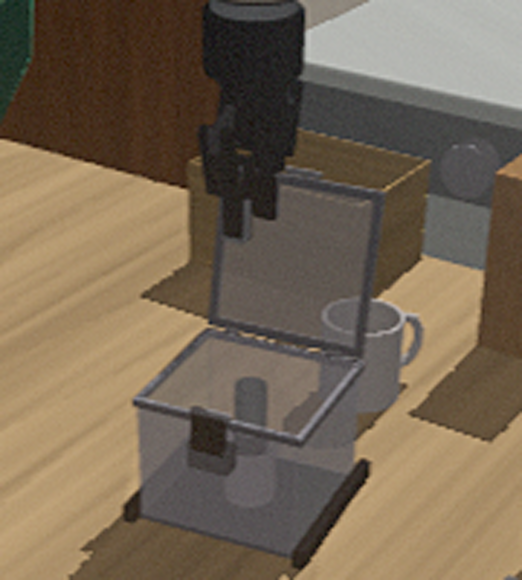

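The tube top is at about (250,382) in the scene crop, exactly where a fully home tube (z 116) projects. Next I close the jaws and go over and behind the flap.

```bash
python3 -m inch '[[0,0,-50,0,0],[0,0,-100,0,0],[0,0,-112,0,0],[0,0,-112,0,0],[0,50,-112,-1,0],[0,100,-112,-1,0],[0,150,-112,-1,0],[0,150,-112,-1,0],[0,150,-112,-1,0],[0,150,-60,-1,0],[0,150,-20,-1,0],[0,150,-20,-1,0],[0,150,-20,-1,0]]'; python3 - <<'E'
from h import *
o=get_obs();w=cam("wrist");zoom(w,0,0,640,480,1,"w8.png");print(o["ee_pos"].round(1),o["grip_width"])
s=cam("scene");zoom(s,220,60,400,260,2.9,"s8.png")
E
```

```text
time_s: 13.05
ee_pos: [495.9, 357.0, 237.5]
tool_rot: [-0.075, 0.997, -0.0, -0.0]
contact_force: [0.2, -0.5, 1.4]
grip_width: 0.0
[495.9 357.  237.5] 2.5089638693411103e-05
```

View pics/w8.png

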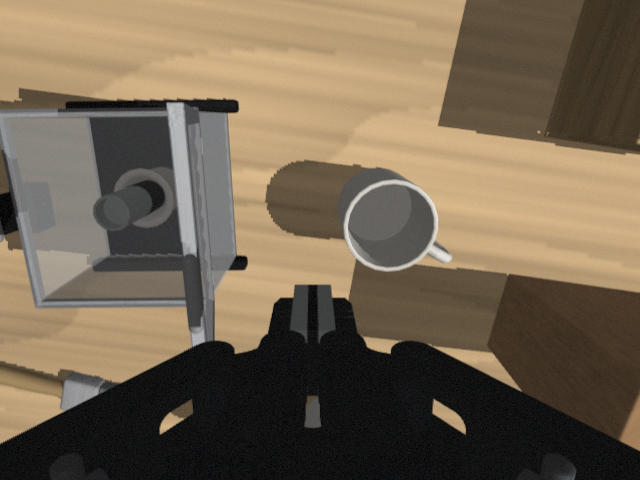

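View pics/s8.png

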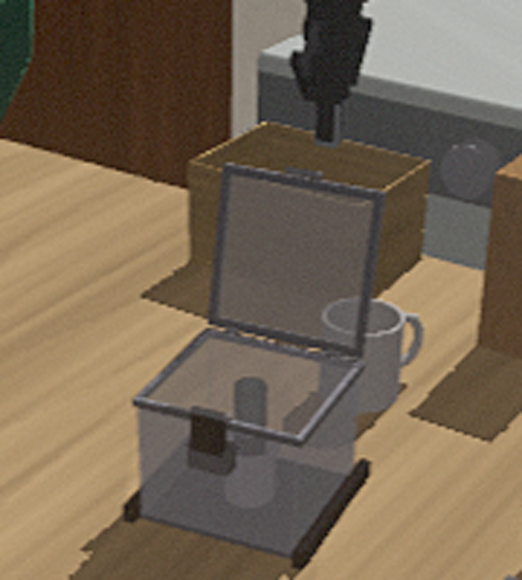

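```bash
python3 -m inch '[[0,-20,0,0,0],[0,-35,0,0,0],[0,-50,-3,0,0],[0,-66,-5,0,0],[0,-82,-5,0,0],[0,-97,-4,0,0],[0,-110,-2,0,0],[0,-122,2,0,0],[0,-134,7,0,0],[0,-145,13,0,0],[0,-155,20,0,0],[0,-164,28,0,0],[0,-172,36,0,0],[0,-172,36,0,0]]'; python3 - <<'E'
from h import *
o=get_obs();print(o["contact_force"].round(1))
s=cam("scene");zoom(s,220,60,400,260,2.9,"s9.png")
E
```

```text
time_s: 14.55
ee_pos: [521.1, 186.9, 199.9]
tool_rot: [-0.075, 0.997, -0.0, -0.001]
contact_force: [0.4, -0.3, -0.8]
grip_width: 0.0
[ 0.4 -0.3 -0.8]
```

View pics/s9.png

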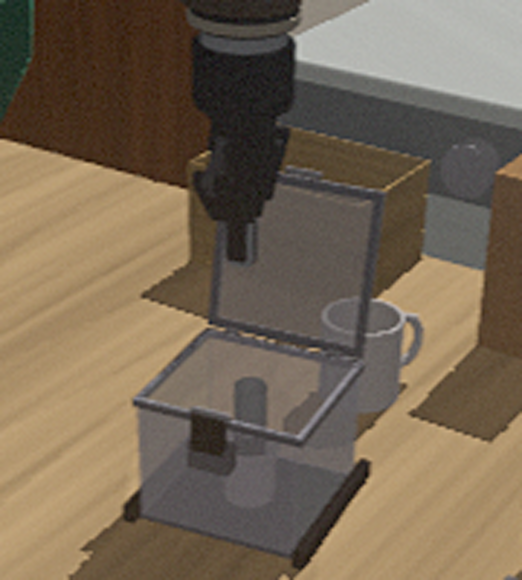

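```bash
python3 - <<'E'
from h import *
w=cam("wrist");zoom(w,0,0,640,480,1,"w9.png")
s=cam("top");zoom(s,160,200,360,350,4,"t9.png")
E
```

View pics/w9.png

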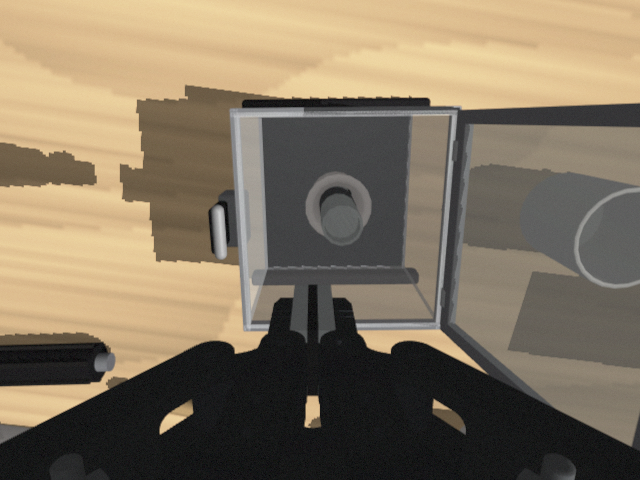

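View pics/t9.png

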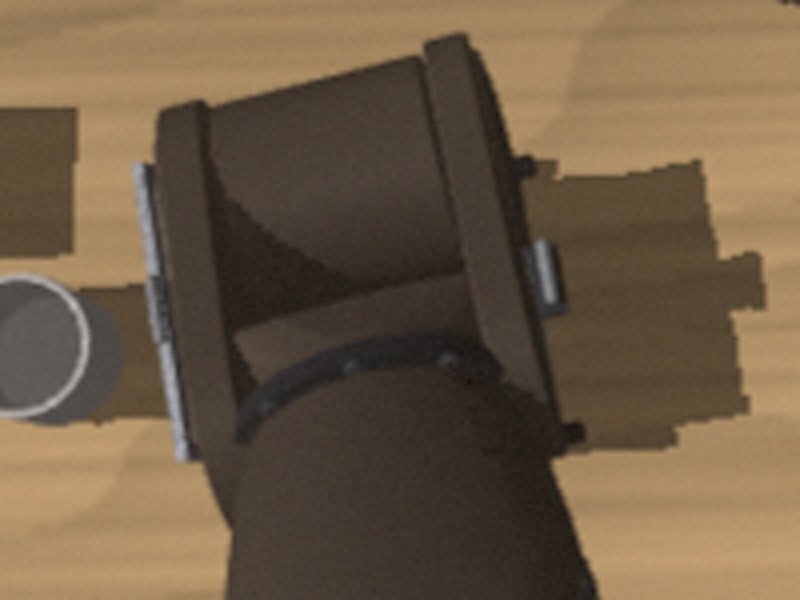

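The scene and top views both show the flap unmoved even though the tool travelled across its position. I'll go back over it and push in small steps, watching the force.

```bash
python3 -m inch '[[0,0,-50,0,0],[0,0,-100,0,0],[0,0,-130,0,0],[0,0,-130,0,0],[0,50,-130,0,0],[0,100,-130,0,0],[0,150,-130,0,0],[0,172,-130,0,0],[0,172,-130,0,0],[0,172,-80,0,0],[0,172,-40,0,0],[0,172,-30,0,0],[0,172,-30,0,0]]'; python3 -m inch '[[0,-10,0,0,0],[0,-20,0,0,0],[0,-30,0,0,0],[0,-35,0,0,0],[0,-35,0,0,0]]';python3 -m inch '[[0,-5,0,0,0],[0,-10,0,0,0],[0,-10,0,0,0]]';python3 -m inch '[[0,-5,0,0,0],[0,-10,0,0,0],[0,-10,0,0,0]]'; python3 - <<'E'
from h import *
w=cam("wrist");zoom(w,0,0,640,480,1,"w10.png")
s=cam("scene");zoom(s,220,60,400,260,2.9,"s10.png")
E
```

```text
time_s: 16.0
ee_pos: [495.3, 357.2, 230.4]
tool_rot: [-0.076, 0.997, -0.001, -0.001]
contact_force: [0.0, 0.4, 0.3]
grip_width: -0.002
time_s: 16.5
ee_pos: [501.1, 322.4, 231.8]
tool_rot: [-0.075, 0.997, 0.0, 0.0]
contact_force: [-0.1, 0.2, 0.5]
grip_width: 0.001
time_s: 16.8
ee_pos: [502.5, 313.3, 231.7]
tool_rot: [-0.076, 0.997, 0.0, 0.0]
contact_force: [0.3, 0.1, 1.3]
grip_width: 0.002
time_s: 17.1
ee_pos: [503.7, 302.8, 231.0]
tool_rot: [-0.076, 0.997, -0.0, -0.0]
contact_force: [0.2, 0.7, -0.5]
grip_width: -0.001
```

View pics/w10.png

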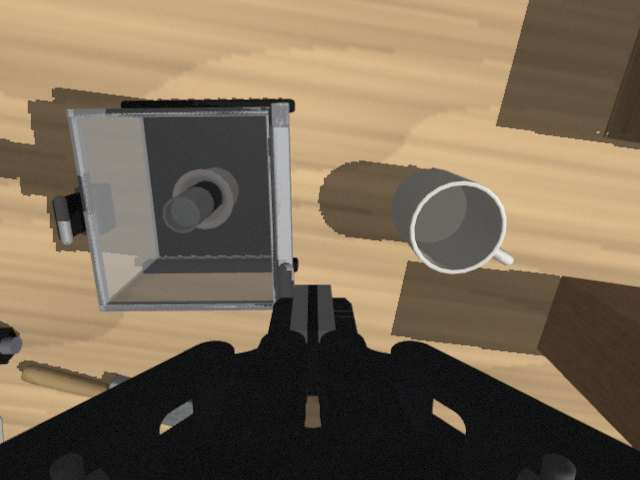

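View pics/s10.png

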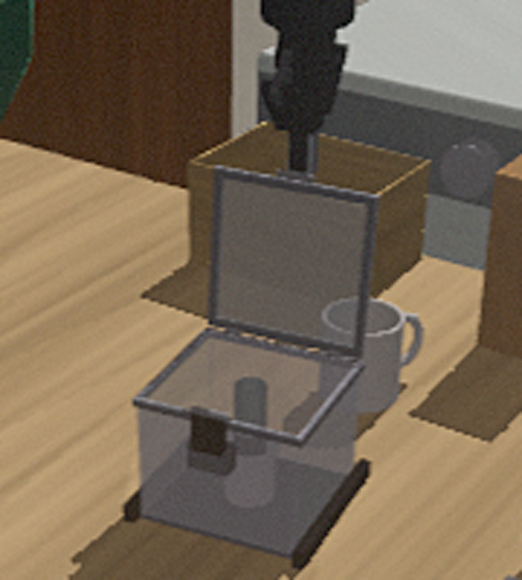

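The flap is now being pushed towards upright. I'll continue in small steps and keep looking.

```bash
python3 -m inch '[[0,-8,0,0,0],[0,-16,-2,0,0],[0,-24,-3,0,0],[0,-24,-3,0,0]]';python3 - <<'E'
from h import *
s=cam("scene");zoom(s,220,60,400,260,2,"s11.png")
E
python3 -m inch '[[0,-8,0,0,0],[0,-16,0,0,0],[0,-24,0,0,0],[0,-24,0,0,0]]';python3 - <<'E'
from h import *
s=cam("scene");zoom(s,220,60,400,260,2,"s12.png")
a=np.hstack([cv2.imread("pics/s11.png"),cv2.imread("pics/s12.png")]);cv2.imwrite("pics/s1112.png",a)
E
```

```text
time_s: 17.6
ee_pos: [507.7, 278.7, 234.5]
tool_rot: [-0.075, 0.997, -0.0, 0.0]
contact_force: [-0.1, 0.8, 0.7]
grip_width: -0.001
time_s: 18.05
ee_pos: [511.2, 255.0, 234.2]
tool_rot: [-0.075, 0.997, -0.0, -0.0]
contact_force: [-0.4, 1.4, 0.1]
grip_width: -0.002
```

View pics/s1112.png

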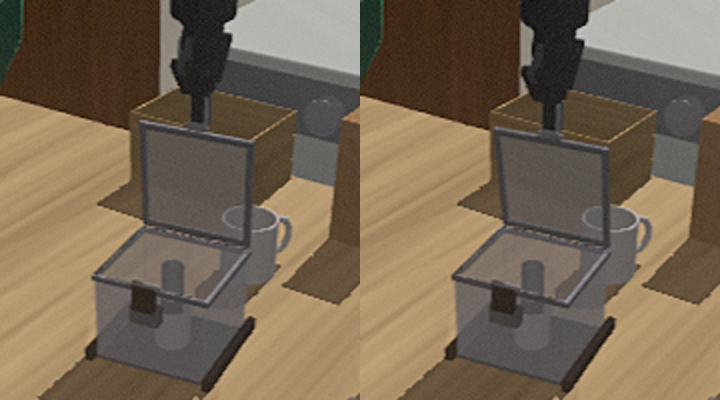

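```bash
python3 -m inch '[[0,-6,-1,0,0],[0,-15,1,0,0],[0,-24,4,0,0],[0,-32,8,0,0],[0,-40,12,0,0],[0,-40,12,0,0]]';python3 - <<'E'
from h import *
s=cam("scene");zoom(s,220,60,400,260,2,"s13.png")
E
python3 -m inch '[[0,-4,3,0,0],[0,-8,6,0,0],[0,-12,9,0,0],[0,-15,12,0,0],[0,-15,12,0,0]]';python3 - <<'E'
from h import *
s=cam("scene");zoom(s,220,60,400,260,2,"s14.png")
a=np.hstack([cv2.imread("pics/s13.png"),cv2.imread("pics/s14.png")]);cv2.imwrite("pics/s1314.png",a)
E
```

```text
time_s: 18.7
ee_pos: [517.0, 215.4, 221.5]
tool_rot: [-0.075, 0.997, -0.0, -0.001]
contact_force: [1.0, 0.1, -1.2]
grip_width: 0.001
time_s: 19.25
ee_pos: [519.2, 201.3, 209.8]
tool_rot: [-0.076, 0.997, -0.0, -0.0]
contact_force: [-0.4, 0.5, -1.3]
grip_width: -0.001
```

View pics/s1314.png

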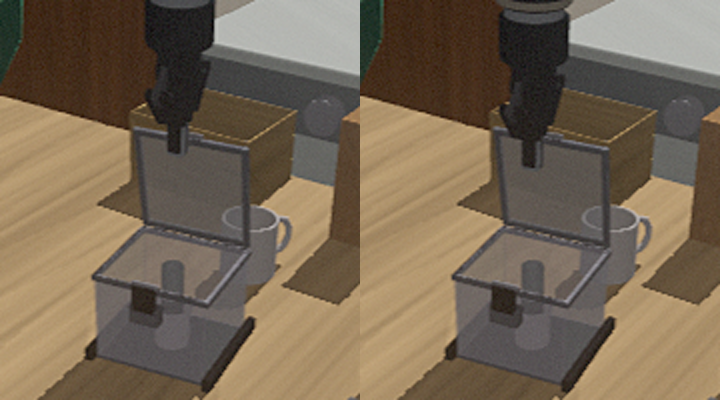

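```bash
python3 - <<'E'
from h import *
w=cam("wrist");s=cam("scene");zoom(s,270,80,370,190,6,"s15.png")
cv2.imwrite("pics/w15.png",cv2.resize(w["image"][:,:,::-1],None,fx=1,fy=1))
np.savez("s15.npz",**{k:np.array(s[k]) for k in("P","R","fx","fy","cx","cy")})
# predicted edge corners in the zoom for several angles
c=np.array([516.5,208.5]);ex=np.array([.988,.156]);ey=np.array([-.156,.988])
for th in(1.8,1.57,1.4,1.3,1.2,1.0):
    r=[]
    for sx in(-73,73):
        y=70-142*np.cos(th);p=c+ex*sx+ey*y;r.append(((proj(s,[*p,123.5+142*np.sin(th)])-[270,80])*6).round())
    print(th,r)
E
```

```text
1.8 [array([166., 214.]), array([499., 276.])]
1.57 [array([132., 233.]), array([470., 296.])]
1.4 [array([106., 258.]), array([448., 323.])]
1.3 [array([ 90., 278.]), array([434., 344.])]
1.2 [array([ 75., 300.]), array([421., 368.])]
1.0 [array([ 46., 355.]), array([394., 425.])]
```

View pics/s15.png

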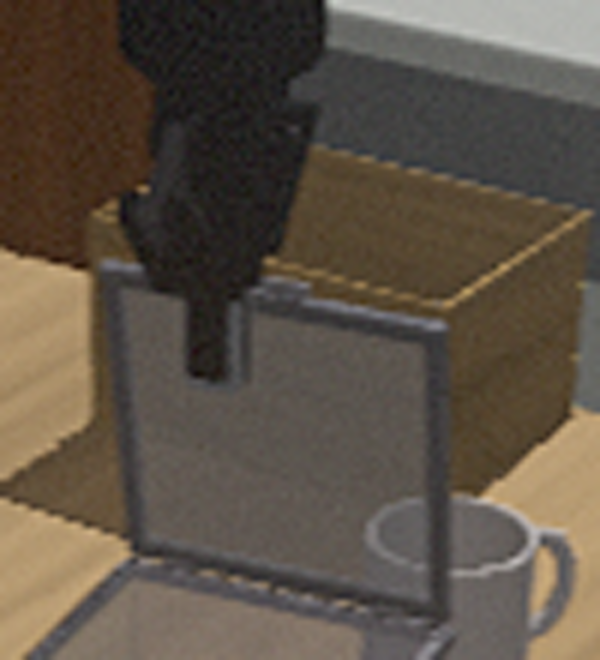

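View pics/w15.png

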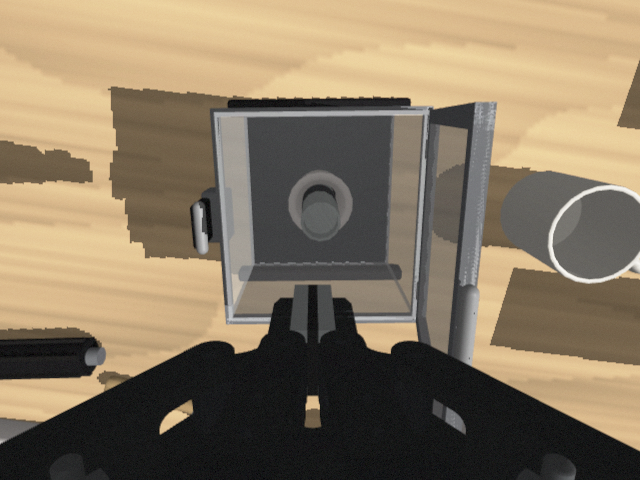

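The flap is at about 1.4 rad, and the finger popped through it because the heavily damped hinge could not follow. From here I push much more slowly, near the edge frame.

```bash
python3 -m inch '[[0,0,-50,0,0],[0,0,-100,0,0],[0,0,-120,0,0],[0,0,-120,0,0],[0,50,-120,0,0],[0,93,-120,0,0],[0,93,-120,0,0],[0,93,-120,0,0],[0,93,-75,0,0],[0,93,-38,0,0],[0,93,-38,0,0]]'; python3 -m inch '[[0,-8,0,0,0],[0,-14,0,0,0],[0,-18,0,0,0],[0,-21,0,0,0],[0,-24,0,0,0],[0,-27,0,0,0],[0,-30,0,0,0],[0,-32,1,0,0]]'; python3 - <<'E'
from h import *
w=cam("wrist");cv2.imwrite("pics/w16.png",w["image"][:,:,::-1]);s=cam("scene");zoom(s,270,80,370,190,5,"s16.png")
E
```

```text
time_s: 20.5
ee_pos: [503.6, 291.7, 243.7]
tool_rot: [-0.075, 0.997, -0.001, -0.004]
contact_force: [0.0, 0.4, 0.1]
grip_width: 0.008
time_s: 21.3
ee_pos: [510.1, 261.8, 247.3]
tool_rot: [-0.076, 0.997, 0.0, 0.0]
contact_force: [-0.1, -0.2, 0.2]
grip_width: 0.002
```

View pics/s16.png

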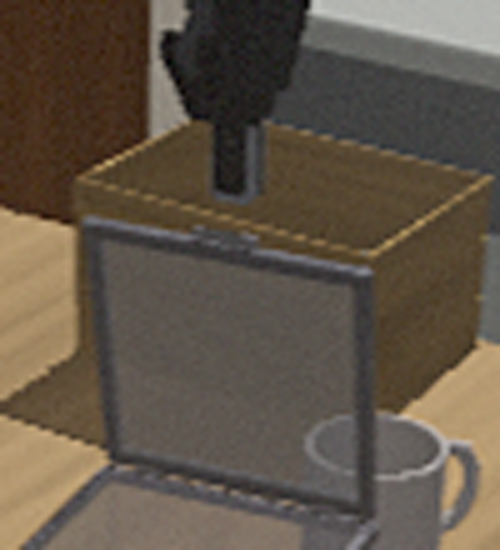

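View pics/w16.png

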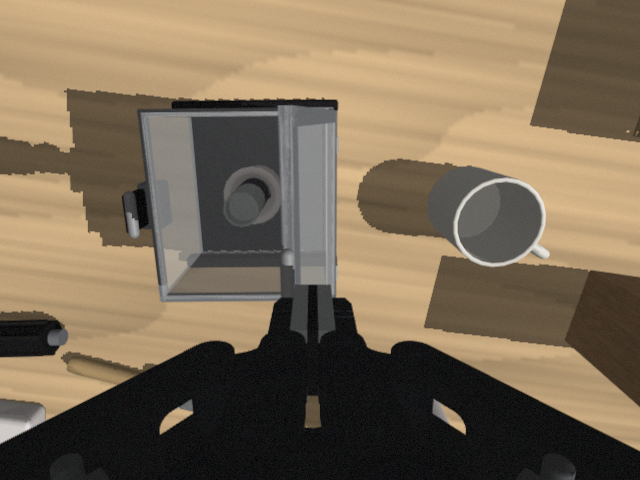

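```bash
python3 - <<'E'
from h import *
s=cam("scene");o=get_obs()
f=lambda p:((proj(s,p)-[270,80])*5).round()
print(o["ee_pos"].round(1),f(o["ee_pos"]))
c=np.array([516.5,208.5]);ex=np.array([.988,.156]);ey=np.array([-.156,.988])
for th in(1.5,1.4,1.3,1.2,1.0):
    y=70-142*np.cos(th);print(th,y.round(),[f([*(c+ex*x+ey*y),123.5+142*np.sin(th)]) for x in(-73,0,73)])
print("hinge",[f([*(c+ex*x+ey*70),123.5]) for x in(-73,0,73)])
print("rim latch", [ (proj(s,[*(c+ex*x-ey*68),120])).round() for x in(-73,73)])
w=cam("wrist")
print([proj(w,[*(c+ex*x+ey*(70-142*np.cos(1.4))),123.5+142*np.sin(1.4)]).round() for x in(-73,73)])
print([proj(w,[*(c+ex*x+ey*(70-142*np.cos(1.2))),123.5+142*np.sin(1.2)]).round() for x in(-73,73)])
E
```

```text
[510.  261.9 247.1] [237. 269.]
1.5 60.0 [array([101., 201.]), array([240., 228.]), array([384., 255.])]
1.4 46.0 [array([ 88., 215.]), array([228., 242.]), array([373., 269.])]
1.3 32.0 [array([ 75., 231.]), array([216., 258.]), array([362., 287.])]
1.2 19.0 [array([ 62., 250.]), array([204., 278.]), array([351., 307.])]
1.0 -7.0 [array([ 38., 295.]), array([181., 324.]), array([329., 355.])]
hinge [array([111., 456.]), array([241., 485.]), array([376., 515.])]
rim latch [array([267., 197.]), array([323., 211.])]
[array([285., 102.]), array([292., 425.])]
[array([217., 103.]), array([238., 414.])]
```

```bash
python3 - <<'E'
from h import *
s=cam("scene")
print("s15",((proj(s,[519.2,201.3,209.8])-[270,80])*6).round())
print("s12",((proj(s,[511.2,255,234.2])-[220,60])*2).round())
print("s8",((proj(s,[495.9,357,237.5])-[220,60])*2.9).round())
zoom(s,290,90,350,150,10,"s17.png")
E
```

```text
s15 [219. 470.]
s12 [192. 160.]
s8 [327. 185.]
```

View pics/s17.png

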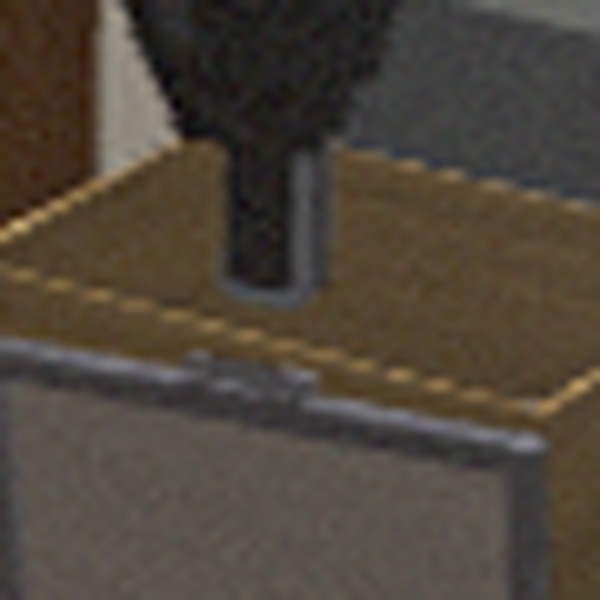

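```bash
python3 - <<'E'
from h import *
w=cam("wrist");s=cam("scene");M=np.array(w["mount"])
for z in(0,-20,-40,-50):
    q=M[:3,:3].T@(np.array([0,0,z])-M[:3,3]);print(z,"wrist",w["fx"]*q[0]/q[2]+w["cx"],w["fy"]*q[1]/q[2]+w["cy"])
ee=get_obs()["ee_pos"]
for dz in(0,20,30,40,50):
    print(dz,((proj(s,ee+[0,0,dz])-[290,90])*10).round())
E
```

```text
0 wrist 307.8750467167061 272.167187281743
-20 wrist 307.46589108219325 289.5240372084908
-40 wrist 306.9533051898608 311.26851695487375
-50 wrist 306.64514312230426 324.34110427501
0 [275. 437.]
20 [277. 357.]
30 [278. 317.]
40 [280. 276.]
50 [281. 235.]
```

The scene and wrist views agree that the closed fingertips end about 35 mm above the reported TCP. My sweeps therefore went over the flap edge or only grazed it. I'll repeat the sweep with the TCP 35 mm lower.

```bash
python3 -m inch '[[0,15,0,0,0],[0,30,0,0,0],[0,30,20,0,0],[0,30,42,0,0],[0,30,42,0,0]]'; python3 -m inch '[[0,-9,0,0,0],[0,-18,0,0,0],[0,-26,0,0,0],[0,-34,0,0,0],[0,-42,0,0,0],[0,-50,2,0,0],[0,-50,2,0,0]]'; python3 - <<'E'
from h import *
s=cam("scene");zoom(s,240,60,380,260,2.9,"s18.png")
E
```

```text
time_s: 22.15
ee_pos: [504.1, 292.4, 202.8]
tool_rot: [-0.076, 0.997, -0.001, -0.002]
contact_force: [-0.9, 0.5, -0.1]
grip_width: -0.005
time_s: 22.85
ee_pos: [513.3, 241.1, 203.1]
tool_rot: [-0.075, 0.997, -0.0, -0.0]
contact_force: [-0.3, -0.2, 0.2]
grip_width: 0.002
```

View pics/s18.png

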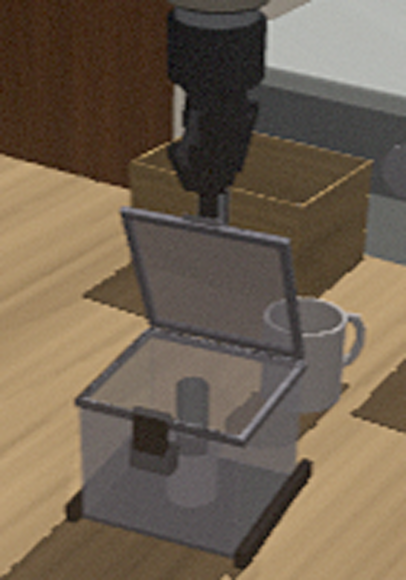

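The flap now follows the finger, at about 1.1 rad.

```bash
python3 -m inch '[[0,-8,3,0,0],[0,-16,6,0,0],[0,-24,10,0,0],[0,-31,15,0,0],[0,-38,20,0,0],[0,-44,25,0,0],[0,-50,31,0,0],[0,-55,37,0,0],[0,-60,44,0,0],[0,-65,52,0,0],[0,-70,61,0,0],[0,-74,70,0,0],[0,-74,70,0,0]]'; python3 - <<'E'
from h import *
s=cam("scene");zoom(s,240,60,380,260,2.9,"s19.png")
E
```

```text
time_s: 24.2
ee_pos: [523.7, 168.5, 131.8]
tool_rot: [-0.076, 0.997, -0.0, -0.001]
contact_force: [-0.4, -0.1, 0.4]
grip_width: -0.003
```

View pics/s19.png

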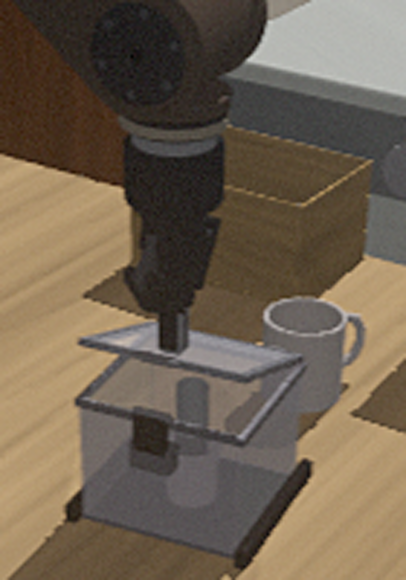

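```bash
python3 -m inch '[[0,-4,7,0,0],[0,-7,14,0,0],[0,-10,21,0,0],[0,-12,27,0,0],[0,-12,30,0,0],[0,-12,32,0,0],[0,-12,32,0,0]]'; python3 -m inch '[[0,0,2,0,0],[0,0,4,0,0],[0,0,4,0,0]]';python3 -m inch '[[0,0,2,0,0],[0,0,4,0,0],[0,0,4,0,0]]'
```

```text
time_s: 24.95
ee_pos: [526.0, 157.3, 101.0]
tool_rot: [-0.076, 0.997, 0.0, -0.0]
contact_force: [-0.2, 0.1, 0.8]
grip_width: 0.004
time_s: 25.25
ee_pos: [526.4, 157.2, 97.8]
tool_rot: [-0.076, 0.997, -0.0, 0.001]
contact_force: [-1.0, -0.5, 4.5]
grip_width: 0.002
time_s: 25.55
ee_pos: [526.2, 157.3, 93.2]
tool_rot: [-0.076, 0.997, 0.0, 0.0]
contact_force: [0.6, -1.5, 0.8]
grip_width: 0.001
```

```bash
python3 -m inch '[[0,0,1,0,0],[0,0,2,0,0],[0,0,2,0,0]]';python3 -m inch '[[0,0,1,0,0],[0,0,2,0,0],[0,0,2,0,0]]'
```

```text
time_s: 25.85
ee_pos: [525.9, 157.3, 90.9]
tool_rot: [-0.076, 0.997, 0.0, -0.0]
contact_force: [-0.5, 0.1, 0.6]
grip_width: -0.001
time_s: 26.15
ee_pos: [526.1, 157.3, 89.8]
tool_rot: [-0.076, 0.997, 0.0, 0.0]
contact_force: [-2.5, -0.1, 8.1]
grip_width: -0.001
```

```bash
python3 - <<'E'
from h import *
s=cam("scene");zoom(s,250,140,370,260,5,"s20.png");w=cam("wrist");cv2.imwrite("pics/w20.png",w["image"][:,:,::-1])
E
```

```text
(no output)
```

View pics/s20.png

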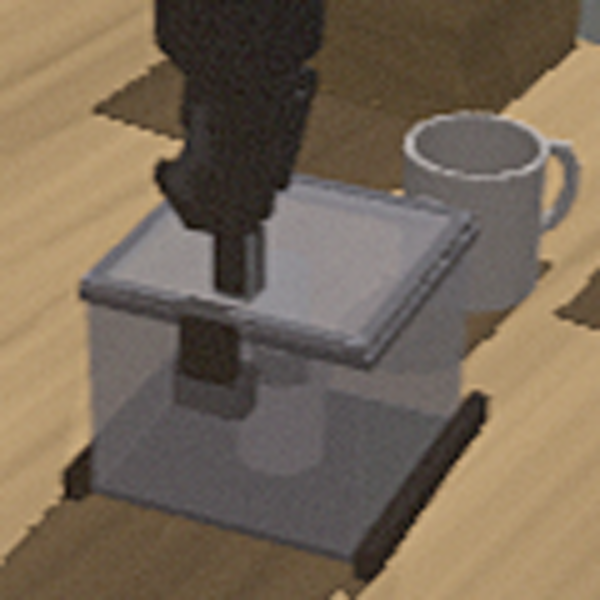

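View pics/w20.png

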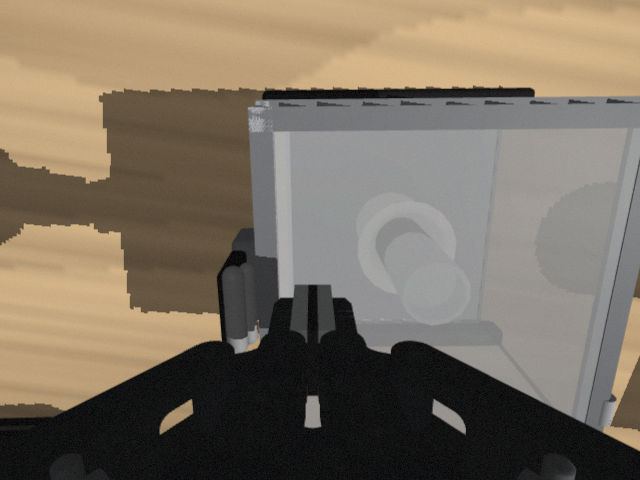

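```bash
python3 -m inch '[[0,0,1,0,0],[0,0,2,0,0],[0,0,2,0,0],[0,0,2,0,0]]'; python3 -m inch '[[0,0,-20,0,0],[0,0,-60,0,0],[0,0,-110,0,0],[0,0,-150,0,0],[-50,-50,-150,0,0],[-50,-100,-150,0,0],[-50,-150,-150,0,0],[-50,-200,-150,0,0],[-50,-250,-150,0,0],[-50,-250,-150,0,0],[-50,-250,-150,0,0]]'; python3 - <<'E'
from h import *
s=cam("scene");zoom(s,250,140,370,260,5,"s21.png");cv2.imwrite("pics/s21f.png",s["image"][:,:,::-1]);t=cam("top");cv2.imwrite("pics/t21.png",t["image"][:,:,::-1])
c=np.array([516.5,208.5]);ex=np.array([.988,.156]);ey=np.array([-.156,.988])
for th in(0,.08):
    y=70-142*np.cos(th);print(th,[((proj(s,[*(c+ex*x+ey*y),123.5+142*np.sin(th)])-[250,140])*5).round() for x in(-73,73)])
E
```

```text
time_s: 26.65
ee_pos: [526.4, 157.4, 89.2]
tool_rot: [-0.076, 0.997, 0.0, 0.001]
contact_force: [-6.4, -1.0, 24.4]
grip_width: -0.002
time_s: 27.75
ee_pos: [613.3, -84.4, 236.7]
tool_rot: [-0.074, 0.997, 0.0, -0.0]
contact_force: [0.0, 0.6, -0.1]
grip_width: -0.001
0 [array([ 81., 281.]), array([364., 351.])]
0.08 [array([ 80., 259.]), array([365., 329.])]
```

View pics/s21.png

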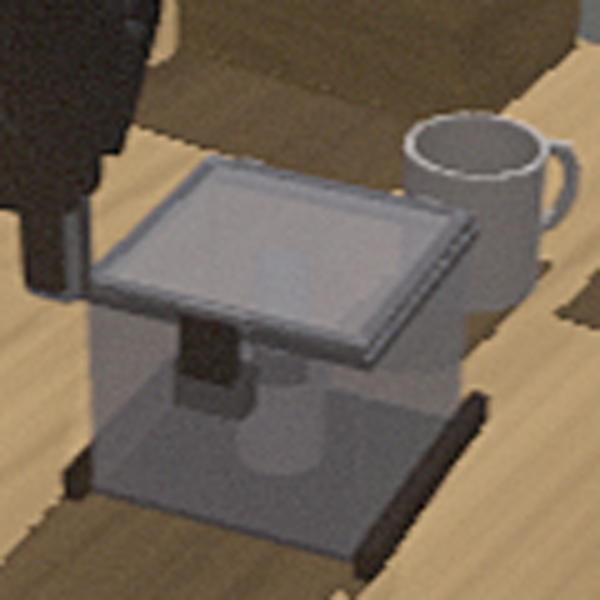

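View pics/s21f.png

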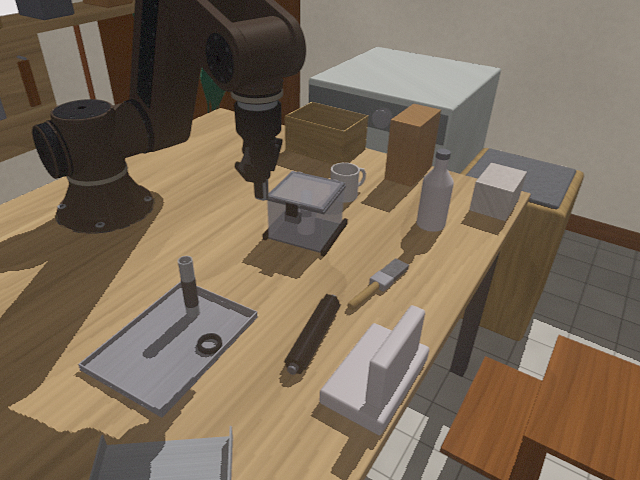

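View pics/t21.png

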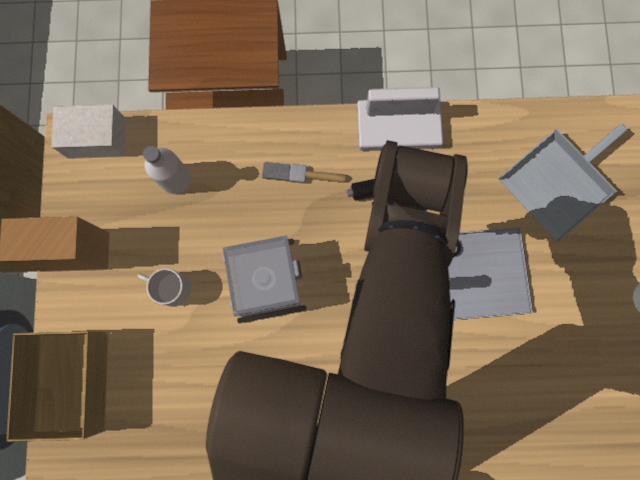

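The flap lies at the angle-0 projection (corners about (88,285) and (370,358), and it did not spring back). The tube is under it and the bystanders are unmoved. Handing in.

```bash
python3 -c "
from workcell import *
print(sign_off())"
```

```text
the job is handed in; nothing more can be done
None
```

The shorter filter tube is pushed home in the collet and released. The bin's flap is closed and, by my checks, latched. I handed the job in at about 28 s of the 56 s allowed.

- **Tube:** The push stalled at a force of about 23 N with the foot about 12 mm above the worktop, which is fully home. After I let go, the tube's top in the scene camera matched a height of 116 mm.
- **Flap:** The force near the free edge rose to about 4.5 N and fell away, as a latch snap would. It then met a hard stop, which I pressed to about 24 N. After I withdrew, the flap edge in the scene camera fitted angle 0 rather than 0.08 and had not sprung back.
- **Everything else:** The long tube, ring, brush and cup look unmoved. The roller was partly hidden by the arm in the last top view, but looks unmoved in the scene view.

Two things disagreed along the way:
- **Fingertip position:** Both the scene and wrist pictures show the closed fingertips about 35 mm behind the stated tool point. The first flap sweep therefore passed over the edge without moving the flap, and the second only moved it to about 1.4 rad. I repeated it 35 mm lower and it worked. It also means the tube was probably gripped only near its top, though it did not slip.
- **Camera offset:** The wrist and top cameras differed by about 4 mm in y, which the funnel had room to absorb.

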